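# Load the reference strips into the plate reader

## Robot

A 6-joint arm with a two-finger parallel gripper is mounted at the origin on the work surface. World frame = base frame: x ahead of the robot, y to its left, z up, the work surface at z = 0. Lengths are in mm, angles in rad, forces in N, time in s.
With the tool pointing down it reaches from about 200 to 875 mm from the base axis. Payload 3.4 kg.
Tool frame: the origin (TCP) lies at the very end of the fingers, on their centre line; the grasp point (between the pads) lies manip.pinch_z behind it (manip.pinch_z is the distance from the TCP to the grasp point, in mm); z points along the fingers, y is the line along which they close (so a half turn about z gives the same grasp; the last joint's range is limited). The gripper opens to 94 mm and grips with 3 to 60 N. Pads are 16 mm wide; open, the fingers measure 119 mm over their backs; the gripper's body (75 mm by 177 mm) begins 78 mm behind the grasp point.
Start: joints at [-1.458, 0.276, 1.505, -0, 1.361, -0.121], TCP at [133.21, -559.393, 205.493] pointing down, gripper open.
Joint ranges: [-2.89, 2.89], [-0.75, 2.08], [0.22, 2.7], [-1.18, 4.32], [0.11, 2.71], [-2.7, 2.7]. Speed limits (rad/s): [2.57, 2.57, 3.14, 3.14, 3.14, 3.14].

## Interface

Orientations are given as a unit quaternion [x, y, z, w].
In Python, from bench import manip gives the robot as it stands.
- The arm moves only by the tool carry_out, never from a script. Its argument "series" is a list of rows, each an object of numbers: "grip": the finger opening in mm, from 0 to 94; "x", "y", "z": the shift along the tool's x, y, z in mm; "turn": the turn about the tool's z in rad. In form: [{"grip": .., "x": .., "y": .., "z": .., "turn": ..}, ...]. A call has 1 to 20 rows; each row shifts and turns the commanded pose from where the row before left it, along the tool's axes as they then stand; what a row does not reach is not made up. A row lasts 1/12 s, in which the tool goes at most 41.7 mm and 7.16 degrees, less where a joint would pass 70% of its speed; a pose out of reach is approached as far as the arm can. A call with a gripper value outside its range is refused whole. The fingers move at their own pace and stop on an object; "force" is the grip in N (left out, the last holds). Time passes only in rows, so rows that do not move let the fingers close. It gives the time, the measured TCP pose, the force, the opening and the grip force at its end, in the units of the state.
- manip.observe(): the state, without advancing time (a new reading comes with each control period).
- manip.read_camera(name): name is "scene" or "top"; returns the picture (480x640x3 uint8, blue, green, red); there is no depth.
- manip.camera_info(name): a dict with "intrinsics" (3x3 intrinsics, pixels), "dist" ([k1, k2, p1, p2, k3] as OpenCV has them; the pictures are not rectified), "position" and "orientation" of the camera in the world. Camera axes: x right, y up, looking along -z (the intrinsics and any distortion apply to the point x, -y, -z); pixel columns grow to the right and rows downward; lengths in mm; the calibration is good to about 2 mm. A picture is of the moment at which its call begins. camera_info takes no time and is no camera call.
- manip.close_job(): hands the job in; it is judged then, once.
The state is a dict: "time": time; "qpos": joint angles; "qvel": joint speeds; "effort": joint torques, N m; "tcp_pos": TCP position; "tool_rot": TCP orientation; "force": force on the tool from outside, world axes, zero at the start; "moment": the same for the moment, N m; "width": opening from 0.0 (shut) to 1.0 (fully open); "grip_force": force on a finger pad.
Only numpy, scipy, OpenCV 4.12 (cv2) and the standard library are available. Lean on these libraries where they do the work, as an engineer would, in place of code of your own. Each camera call takes 0.05 s, during which the arm holds its last target. There are 200 camera calls.

## Task

First lift the grey transport block off the reader's carrier and stand it in its shallow dock tray. Then bring every white reference strip out of the black tip-up rack (a strip comes free when its near end is tipped down the ramp) and lay it flat in the carrier bed of its own width. When all are seated, slide the carrier fully home into the reader, and leave the other things on the bench where they are.

Things in the scene. Friction and masses are not known exactly. Their poses are not given: they have to be found in the camera images.
- strip_wide_c (a point): Centre (half-way up) of the wide reference strip: flat white ceramic bar 130 long (its x) x 50 wide (y) x 6 thick (z), 50 to 120 g; may be absent. At the start it lies level in any one channel of the black rack, sunk flush so that its edges cannot be gripped, its x axis along the rack's x.
- bed_wide (a point): Centre of the bed at the left (carrier +y) side, which belongs to the wide strip, at the height on which a strip rests (a seated strip's centre is 3 above). The strip lies along the bed's x, either way round. The bed is 56 wide, 136 long between stops standing 6 above this height: end bars, and ribs at the four corners only (58 to 68 from the centre along x); the sides are open for fingers elsewhere.
- strip_medium_c (a point): Centre (half-way up) of the medium reference strip: flat white ceramic bar 130 long (its x) x 42 wide (y) x 6 thick (z), 50 to 120 g; may be absent. At the start it lies level in any one channel of the black rack, sunk flush so that its edges cannot be gripped, its x axis along the rack's x.
- bed_medium (a point): Centre of the bed at the right (carrier -y) side, which belongs to the medium strip, at the height on which a strip rests (a seated strip's centre is 3 above). The strip lies along the bed's x, either way round. The bed is 48 wide, 136 long between stops standing 6 above this height: end bars, and ribs at the four corners only (58 to 68 from the centre along x); the sides are open for fingers elsewhere.
- strip_narrow_c (a point): Centre (half-way up) of the narrow reference strip: flat white ceramic bar 130 long (its x) x 34 wide (y) x 6 thick (z), 50 to 120 g; may be absent. At the start it lies level in any one channel of the black rack, sunk flush so that its edges cannot be gripped, its x axis along the rack's x.
- bed_narrow (a point): Centre of the middle bed, which belongs to the narrow strip, at the height on which a strip rests (a seated strip's centre is 3 above). The strip lies along the bed's x, either way round. The bed is 40 wide, 136 long between stops standing 6 above this height: end bars, and ribs at the four corners only (58 to 68 from the centre along x); the sides are open for fingers elsewhere.
- rails (a point): Middle of the carrier at the height of the tops of its two cross rails, on which strips rest. The rails are 8 wide, at x = -40 and +25 from here; beside them the floor is 10 lower, so there is room for fingertips below a strip's edges. Strips in neighbouring beds lie 30 apart. The carrier measures 160 (x) by 208 (y).
- rack: Black rack, fixed; origin on the bench under the ridge of the middle channel. Three channels along its x at y = -64, 0, +64, each 54 wide between grey walls 10 thick and 56 high. In each a level ledge 50 high runs from the ridge (x = 0) to x = +72; towards -x (the robot's side) a slippery ramp (friction 0.2) falls at 30 degrees.
- ridge (a point): Middle of the ridge where ledge and ramp meet (middle channel). Each strip's centre starts about 5 on the +x side of the ridge line, its -x half over the ramp. Pressing that end straight down (45 to 50 from the strip centre, by about 25, under 3 N) tips it flat onto the ramp. Released, it slides about 15 down and stays tipped at 30 degrees.
- stop (a point): Middle of the top edge of the stop at the ramp's foot, 26 above the bench, x = -69 from the ridge, across all channels. A tipped strip rests against the stop: its centre is then about 11 down the ramp from the ridge and its +x end stands some 27 above the ledge, so its two long edges can be gripped there (e.g. 42 from its centre).
- block_c (a point): Centre (half-way up) of the grey plastic transport block, 96 long (its x) x 45 wide (its y) x 52 high, about 0.25 kg. At the start it stands on the carrier's rails, long side along the carrier's x, in the way of the strips.
- dock_c (a point): Centre of the block's dock, a fixed shallow aluminium tray, at the height of its inner floor (6 above the bench). Inside 120 (its x) x 80 (its y); wall tops 14 above the bench. The block stands in it lengthwise along x, either way round, its centre then 26 above this point.
- carrier (a joint): Travel (m) of the carrier, a grey tray with black stops that slides level into the white plate reader: 0 = drawn out towards the robot (start), 0.2 = fully home at its stop. It slides along the x of the beds, away from the robot; friction about 4 N plus 12 N per m/s; stays where left.
- lip (a point): Middle of the robot-side face of the carrier's push lip, an upright aluminium plate 120 wide, 8 thick, from 24 to 68 above the bench; this point is 58 above the bench. x points in the push direction. It moves with the carrier. The reader's housing, 150 high, begins 236 beyond it when the carrier is out.
- tipbox: Bystander, loose: blue pipette-tip box, 115 x 80 x 60; origin at the centre of its underside. Leave it alone.
- bottle: Bystander, loose: clear bottle with white cap, 68 wide, 170 high; origin at the centre of its underside. Leave it alone.
- trough: Bystander, loose: white open reagent trough, 50 x 90 x 28; origin at the centre of its underside. Leave it alone.
- beaker: Bystander, loose: glass beaker, 72 wide, 80 high; origin at the centre of its underside. Leave it alone.
- jar: Bystander, loose: small jar, 60 wide, 75 high; origin at the centre of its underside. Leave it alone.
- tuberack: Bystander, loose: white tube rack with grey tube caps, 70 x 160 x 67; origin at the centre of its underside. Leave it alone.

How it is judged:
By the outcome, as a careful person would: the job done as asked, in the order asked, and still so for the second after the job is handed in, with the robot touching nothing.
Of strip_wide, strip_medium, strip_narrow only 2 to 3 are there at a start; the rules pass over those that are not, and their reading is None.
At some moment in a run one of block may be knocked a few centimetres aside while the robot is not near it.
Once in a run the grip may slacken for a moment while it holds something.
It also fails if it takes over 210 s, if anything falls off the work surface, if the arm or the gripper's body presses on something with over 40 N, if the wrist force passes 120 N, or if a joint passes its speed limit or range.

## Working session

There is one attempt and no reset: what is moved stays moved. The work goes in short steps, Python scripts to look and compute and a tool call to move; the robot and the scene stay as the last step left them, time stands still between calls to the robot, and variables do not carry over. Pictures are saved under pics/ and viewed, at most 15 in all, crops included, and the job is handed in when it is done.

Besides the shell and the picture viewer there is one more tool, called after "Call:" by a JSON object that holds its "op" and its "data", one argument or row to a line. carry_out: Moves the arm, as the interface text tells. Its arguments: {"type":"object","properties":{"series":{"type":"array","items":{"type":"object","properties":{"grip":{"type":"number"},"x":{"type":"number"},"y":{"type":"number"},"z":{"type":"number"},"turn":{"type":"number"}}}},"force":{"type":"number"}},"required":["series"]}

```bash
ls; mkdir -p pics; python3 - <<'E'
from bench import manip
import cv2
for n in("scene","top"):
    cv2.imwrite(f"pics/{n}0.png",manip.read_camera(n)); print(manip.camera_info(n))
print(manip.observe(), manip.pinch_z)
E
```

```text
pics
{'intrinsics': array([[552.41238522,   0.        , 324.33110394],
       [  0.        , 552.41238522, 240.26810646],
       [  0.        ,   0.        ,   1.        ]]), 'dist': array([-0.09046937,  0.        ,  0.        ,  0.        ,  0.        ]), 'position': array([1225.21026297, -631.70178291, 1034.23965796]), 'orientation': array([0.34502045, 0.15590513, 0.36980756, 0.84846735])}
{'intrinsics': array([[550.91950543,   0.        , 314.20898545],
       [  0.        , 550.91950543, 235.51375699],
       [  0.        ,   0.        ,   1.        ]]), 'dist': array([-0.12110603,  0.        ,  0.        ,  0.        ,  0.        ]), 'position': array([ 345.15456112,    2.0238635 , 1202.98196467]), 'orientation': array([ 0.05103246, -0.06549565, -0.69374997,  0.71541386])}
{'time': 0.1, 'qpos': array([-1.45799186e+00,  2.76505285e-01,  1.50594111e+00,  8.65221135e-06,
        1.36070542e+00, -1.20978657e-01]), 'qvel': array([-0.00073514, -0.00142728, -0.00269535,  0.00183938, -0.00142623,
        0.00044151]), 'effort': array([ 1.43367542e-03, -4.05456376e+01, -2.37779796e+01,  7.03045679e-02,
        2.98422575e-02, -5.10195866e-05]), 'tcp_pos': array([ 133.15953386, -558.87442843,  204.73240755]), 'tool_rot': array([ 9.93175761e-01,  1.16624613e-01,  7.41644852e-06, -7.79555009e-04]), 'force': array([0.30094479, 0.96397562, 0.47631116]), 'moment': array([-0.02001897,  0.04366436,  0.0274371 ]), 'grip_force': 0.0, 'width': 0.9993764068726868} 18.8
```

View pics/top0.png

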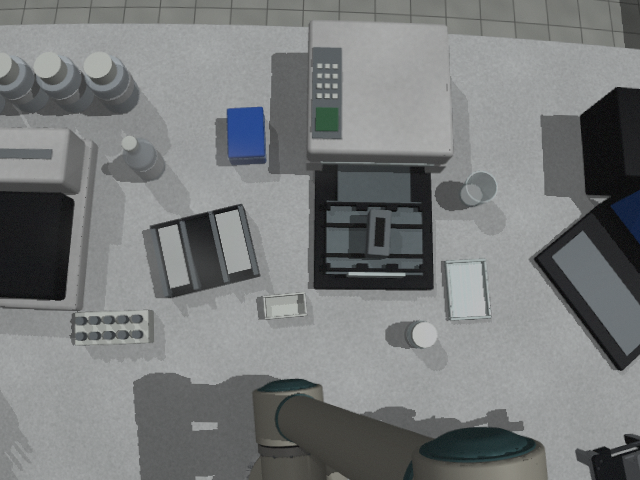

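View pics/scene0.png

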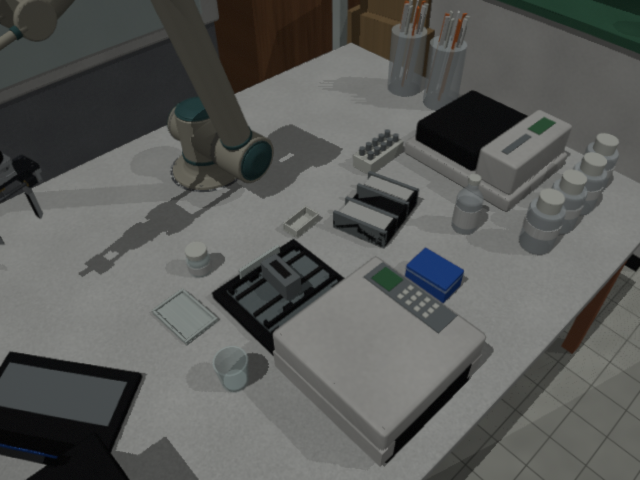

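The top view shows the carrier at (374,228) with the block at (378,232), the dock at (468,290), the rack at (203,250) with strips in its left and right channels only, and the jar at (421,335). I'll enlarge these.

```bash
python3 - <<'E'
import cv2
im=cv2.imread("pics/top0.png")
cv2.imwrite("pics/ca.png",cv2.resize(im[150:340,300:500],None,fx=4,fy=3.999//1*1 if 0 else 3.15,interpolation=3) if 0 else cv2.resize(im[155:330,305:500],None,fx=3.4*1.2,fy=3.4*1,interpolation=3) if 0 else cv2.resize(im[160:305,305:498],None,fx=4,fy=4,interpolation=3))
cv2.imwrite("pics/cb.png",cv2.resize(im[200:330,140:315],None,fx=4.5,fy=4.5,interpolation=3))
E
```

```text
(no output)
```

View pics/ca.png

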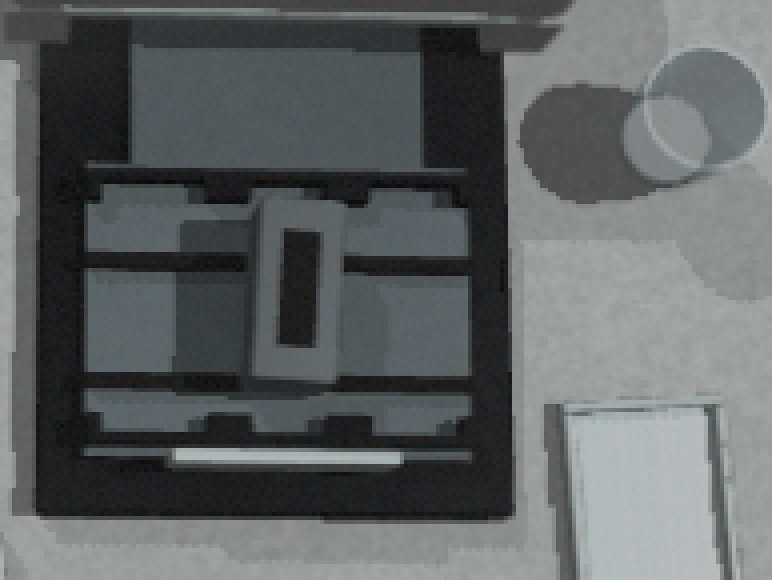

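View pics/cb.png

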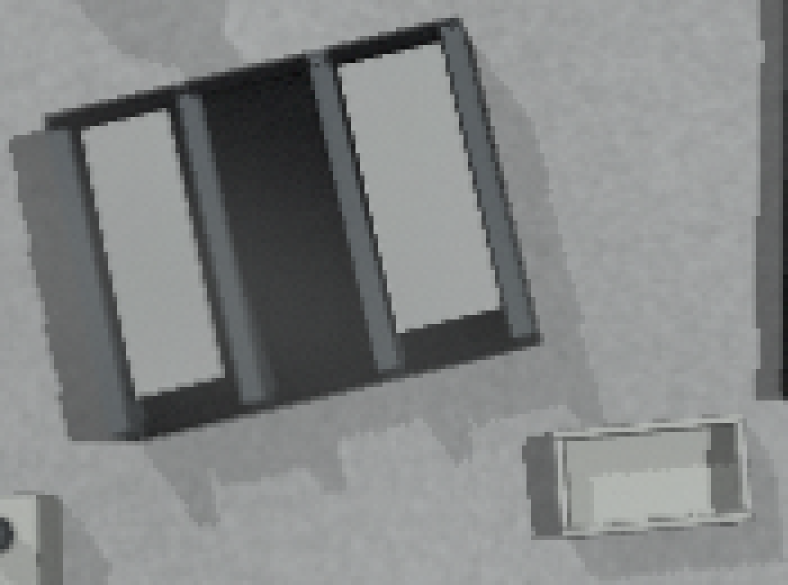

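```bash
python3 - <<'E'
import cv2
im=cv2.imread("pics/scene0.png")
cv2.imwrite("pics/sc.png",cv2.resize(im[225:350,145:345],None,fx=4,fy=4,interpolation=3))
E
cat > h.py <<'E'
import numpy as np, cv2
from scipy.spatial.transform import Rotation as R
from bench import manip
INF={n:manip.camera_info(n) for n in("top","scene")}
def proj(n,P):
    c=INF[n]; p=R.from_quat(c["orientation"]).inv().apply(np.atleast_2d(P)-c["position"])*[1,-1,-1]
    return cv2.projectPoints(p,np.zeros(3),np.zeros(3),c["intrinsics"],c["dist"])[0][:,0]
def ray(n,uv):
    c=INF[n]; q=cv2.undistortPoints(np.array(uv,float).reshape(-1,1,2),c["intrinsics"],c["dist"])[:,0]
    return R.from_quat(c["orientation"]).apply(np.c_[q[:,0],-q[:,1],-np.ones(len(q))])
def at(n,uv,z):
    d=ray(n,uv); o=INF[n]["position"]; return o+d*((z-o[2])/d[:,2])[:,None]
def two(a,b):  # top uv, scene uv -> point, miss
    A=[];B=[];o=[INF[n]["position"] for n in("top","scene")]; d=[ray("top",a)[0],ray("scene",b)[0]]
    t=np.linalg.lstsq(np.c_[d[0],-d[1]],o[1]-o[0],rcond=None)[0]
    p=o[0]+d[0]*t[0];q=o[1]+d[1]*t[1]; return (p+q)/2,np.linalg.norm(p-q)
E
python3 - <<'E'
from h import *
ca=lambda l:[(u/4+305-.375,v/4+160-.375) for u,v in l]
cb=lambda l:[(u/4.5+140-.39,v/4.5+200-.39) for u,v in l]
np.set_printoptions(precision=1,suppress=True)
print("right strip",at("top",cb([(338,65),(443,42),(500,308),(397,333)]),56))
print("left strip",at("top",cb([(82,128),(170,108),(224,378),(135,397)]),56))
print("rwall far R, near R; lwall far L, near R ",at("top",cb([(463,20),(538,337),(48,128),(135,435)]),56))
print("lip top",at("top",ca([(172,449),(403,449),(172,467),(403,467)]),68))
print("tray L,R near/far",at("top",ca([(84,187),(468,187),(84,437),(471,437)]),30))
print("block top",at("top",ca([(260,197),(346,200),(340,383),(252,377)]),82))
print("dock outer",at("top",[(446,262),(485,261),(491,317),(450,319)],14))
print("dock top corners",at("top",ca([(566,412),(722,404)]),14))
E
```

```text
right strip [[575.8 193.9  56. ]
 [588.5 144.8  56. ]
 [463.3 111.9  56. ]
 [450.  159.1  56. ]]
left strip [[541.7 313.6  56. ]
 [552.6 272.3  56. ]
 [426.4 238.5  56. ]
 [416.1 279.5  56. ]]
rwall far R, near R; lwall far L, near R  [[599.4 135.9  56. ]
 [450.4  93.6  56. ]
 [541.2 329.9  56. ]
 [398.5 278.4  56. ]]
lip top [[ 460.4  -89.9   68. ]
 [ 464.  -210.5   68. ]
 [ 451.1  -90.1   68. ]
 [ 454.6 -210.6   68. ]]
tray L,R near/far [[ 606.   -42.2   30. ]
 [ 613.5 -253.5   30. ]
 [ 469.3  -45.7   30. ]
 [ 475.5 -254.7   30. ]]
block top [[ 592.3 -132.3   82. ]
 [ 592.3 -177.5   82. ]
 [ 495.7 -175.    82. ]
 [ 497.4 -129.3   82. ]]
dock outer [[ 493.9 -311.    14. ]
 [ 498.7 -399.2   14. ]
 [ 375.7 -410.9   14. ]
 [ 369.7 -319.2   14. ]]
dock top corners [[ 492.6 -311.2   14. ]
 [ 499.5 -399.5   14. ]]
```

View pics/sc.png

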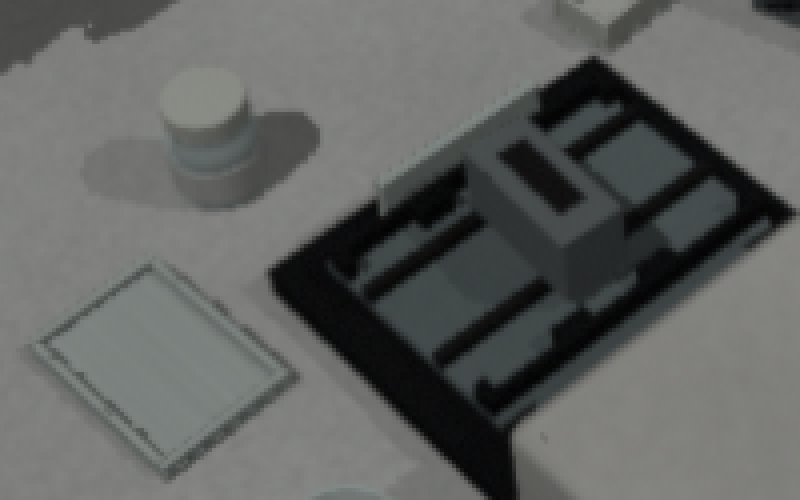

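```bash
python3 - <<'E'
from h import *
np.set_printoptions(precision=1,suppress=True)
ca=lambda u,v:(u/4+305-.375,v/4+160-.375)
sc=lambda u,v:(u/4+145-.375,v/4+225-.375)
for n,a,b in [("rail+25 R",(470,268),(440,357)),("rail+25 L",(85,262),(700,180)),("rail-40 R",(470,384),(370,290)),("rail-40 L",(85,382),(635,105)),
 ("blk farR",(346,200),(572,245)),("blk farL",(260,197),(628,207)),("blk nearR",(340,383),(465,163)),("blk nearL",(252,377),(523,122)),
 ("lip R",(403,457),(378,186)),("lip L",(172,457),(535,92)),
 ("dock farL",(566,412),(299,376)),("dock farR",(722,404),(168,473))]:
    p,m=two(ca(*a),sc(*b)); print(n,p,m)
E
```

```text
rail+25 R [ 566.2 -249.9   44.9] 2.8392406937425245
rail+25 L [562.4 -45.6  33.3] 4.720400843047366
rail-40 R [ 502.5 -250.1   46.4] 1.2476820864566947
rail-40 L [497.2 -44.2  47.2] 1.5835178524619942
blk farR [ 590.3 -172.2   99.5] 6.32080475774778
blk farL [ 589.9 -129.2   97.2] 3.3048835069236713
blk nearR [ 495.7 -172.1   90.1] 3.754293865595392
blk nearL [ 496.3 -127.7   92.6] 1.0816900241268461
lip R [ 460.1 -209.6   69.7] 1.5151747652972634
lip L [457.4 -89.9  61.2] 1.651612138293987
dock farL [ 496.  -307.6   10.4] 10.798571428835077
dock farR [ 501.8 -398.4    9.4] 6.245976147769505
```

Call:
{"op": "carry_out", "data": {
  "series": [
    {"grip":94,"turn":0.117},
    {"turn":0.117},
    {"x":31.5,"y":-31.5},
    {"x":31.5,"y":-31.5},
    {"x":31.5,"y":-31.5},
    {"x":31.5,"y":-31.5},
    {"x":31.5,"y":-31.5},
    {"x":31.5,"y":-31.5},
    {"x":31.5,"y":-31.5},
    {"x":31.5,"y":-31.5},
    {"x":31.5,"y":-31.5},
    {"x":31.5,"y":-31.5},
    {"x":31.5,"y":-31.5},
    {"x":31.5,"y":-31.5},
    {"x":31.5,"y":-31.5},
    {}
  ],
  "force": 25
}}

```text
invalid input
```

```bash
cat >> h.py <<'E'
np.set_printoptions(precision=2,suppress=True)
def st():
    s=manip.observe(); r=R.from_quat(s["tool_rot"]); m=r.as_matrix()
    print("t %.2f"%s["time"],"tcp",s["tcp_pos"],"yaw %.2f"%np.degrees(np.arctan2(m[1,0],m[0,0])),"tz",m[:,2],"F",s["force"],"w %.1f"%(s["width"]*94),"g %.1f"%s["grip_force"],"q6 %.2f"%s["qpos"][5]); return s
def go(xyz,yaw=None):
    s=st(); m=R.from_quat(s["tool_rot"]).as_matrix()
    print("tool shift",m.T@(np.array(xyz)-s["tcp_pos"]), "turn", None if yaw is None else np.arctan2(m[1,0],m[0,0])-np.radians(yaw))
E
python3 - <<'E'
from h import *
cv2.imwrite("pics/s1.png",cv2.resize(manip.read_camera("scene")[150:350,145:445],None,fx=2.6,fy=2.6)); go((543,-150,65),-0.5)
E
```

```text
t 0.15 tcp [ 133.17 -558.94  204.8 ] yaw 13.40 tz [-0.  0. -1.] F [-0.58 -0.32 -0.41] w 93.8 g 0.0 q6 -0.12
tool shift [ 493.4  -302.66  140.31] turn 0.24253332947916023
```

View pics/s1.png

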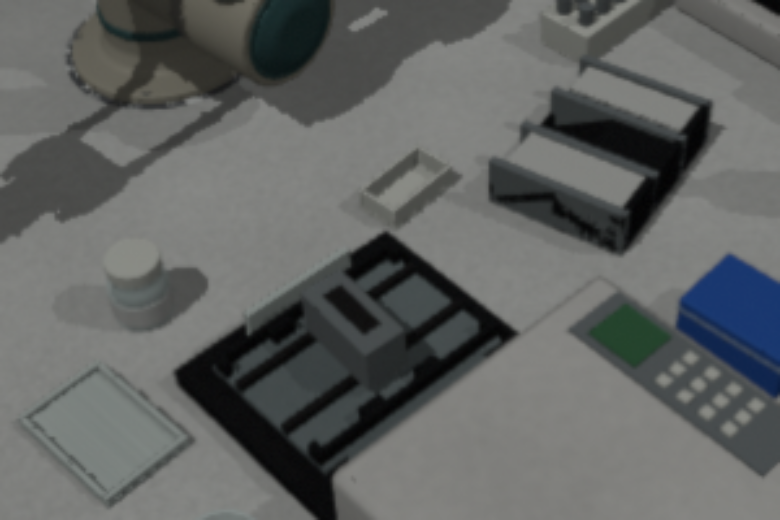

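The move was refused, so the scene is unchanged. I'll resend it with every key in each row.

Call:
{"op": "carry_out", "data": {
  "series": [
    {"grip":94,"x":0,"y":0,"z":0,"turn":0.117},
    {"grip":94,"x":0,"y":0,"z":0,"turn":0.117},
    {"grip":94,"x":29,"y":-29,"z":0,"turn":0},
    {"grip":94,"x":29,"y":-29,"z":0,"turn":0},
    {"grip":94,"x":29,"y":-29,"z":0,"turn":0},
    {"grip":94,"x":29,"y":-29,"z":0,"turn":0},
    {"grip":94,"x":29,"y":-29,"z":0,"turn":0},
    {"grip":94,"x":29,"y":-29,"z":0,"turn":0},
    {"grip":94,"x":29,"y":-29,"z":0,"turn":0},
    {"grip":94,"x":29,"y":-29,"z":0,"turn":0},
    {"grip":94,"x":29,"y":-29,"z":0,"turn":0},
    {"grip":94,"x":29,"y":-29,"z":0,"turn":0},
    {"grip":94,"x":29,"y":-29,"z":0,"turn":0},
    {"grip":94,"x":29,"y":-29,"z":0,"turn":0},
    {"grip":94,"x":29,"y":-29,"z":0,"turn":0},
    {"grip":94,"x":29,"y":-29,"z":0,"turn":0},
    {"grip":94,"x":0,"y":0,"z":0,"turn":0}
  ],
  "force": 25
}}

```text
time: 1.57
tcp_pos: [543.9, -148.0, 204.9]
tool_rot: [1.0, 0.003, 0.002, -0.002]
force: [1.0, 0.1, 0.3]
width: 1.0
grip_force: 0.0
```

```bash
python3 - <<'E'
from h import *
cv2.imwrite("pics/s2.png",manip.read_camera("scene")); go((543,-150,65),-0.5)
a=cv2.imread("pics/scene0.png");b=cv2.imread("pics/s2.png")
print(np.abs(a[255:290,255:305].astype(int)-b[255:290,255:305]).mean())
E
```

```text
t 1.62 tcp [ 541.24 -150.55  204.77] yaw 0.30 tz [-0.  0. -1.] F [-0.35 -0.43 -0.59] w 94.1 g 0.0 q6 1.17
tool shift [  1.78  -0.41 139.77] turn 0.01398735302921729
3.7662857142857145
```

Call:
{"op": "carry_out", "data": {
  "series": [
    {"grip":94,"x":2,"y":0,"z":28,"turn":0.014},
    {"grip":94,"x":0,"y":0,"z":28,"turn":0},
    {"grip":94,"x":0,"y":0,"z":28,"turn":0},
    {"grip":94,"x":0,"y":0,"z":28,"turn":0},
    {"grip":94,"x":0,"y":0,"z":28,"turn":0},
    {"grip":94,"x":0,"y":0,"z":0,"turn":0},
    {"grip":30,"x":0,"y":0,"z":0,"turn":0},
    {"grip":30,"x":0,"y":0,"z":0,"turn":0},
    {"grip":30,"x":0,"y":0,"z":0,"turn":0},
    {"grip":30,"x":0,"y":0,"z":0,"turn":0},
    {"grip":30,"x":0,"y":0,"z":0,"turn":0},
    {"grip":30,"x":0,"y":0,"z":0,"turn":0},
    {"grip":30,"x":0,"y":0,"z":0,"turn":0}
  ],
  "force": 25
}}

```text
time: 2.7
tcp_pos: [541.6, -153.6, 66.1]
tool_rot: [1.0, -0.007, 0.001, 0.0]
force: [-0.2, -0.0, 0.7]
width: 0.538
grip_force: 0.0
```

```bash
python3 - <<'E'
from h import *
st()
E
```

```text
t 2.70 tcp [ 541.62 -153.57   66.11] yaw -0.81 tz [ 0. -0. -1.] F [-0.15 -0.03  0.7 ] w 50.6 g 0.0 q6 1.19
```

Call:
{"op": "carry_out", "data": {
  "series": [
    {"grip":30,"x":0,"y":0,"z":0,"turn":0},
    {"grip":30,"x":0,"y":0,"z":0,"turn":0},
    {"grip":30,"x":0,"y":0,"z":0,"turn":0},
    {"grip":30,"x":0,"y":0,"z":0,"turn":0},
    {"grip":30,"x":0,"y":0,"z":-10,"turn":0},
    {"grip":30,"x":0,"y":0,"z":-20,"turn":0},
    {"grip":30,"x":0,"y":0,"z":-20,"turn":0},
    {"grip":30,"x":0,"y":0,"z":-20,"turn":0},
    {"grip":30,"x":0,"y":0,"z":0,"turn":0}
  ],
  "force": 25
}}

```text
time: 3.45
tcp_pos: [543.7, -155.1, 139.1]
tool_rot: [1.0, -0.007, 0.003, 0.002]
force: [0.6, -0.0, -1.2]
width: 0.479
grip_force: 24.8
```

```bash
python3 - <<'E'
from h import *
go((434.5,-360,136),4.2)
E
```

```text
t 3.45 tcp [ 543.72 -155.09  139.08] yaw -0.79 tz [ 0.01 -0.   -1.  ] F [ 0.55 -0.02 -1.19] w 45.0 g 24.8 q6 1.19
tool shift [-106.39  206.39    3.2 ] turn -0.08715439254093287
```

Call:
{"op": "carry_out", "data": {
  "series": [
    {"grip":30,"x":-17.5,"y":34.5,"z":0,"turn":0},
    {"grip":30,"x":-17.5,"y":34.5,"z":0,"turn":0},
    {"grip":30,"x":-17.5,"y":34.5,"z":0,"turn":0},
    {"grip":30,"x":-17.5,"y":34.5,"z":0,"turn":0},
    {"grip":30,"x":-17.5,"y":34.5,"z":0,"turn":0},
    {"grip":30,"x":-17.5,"y":34.5,"z":0,"turn":0},
    {"grip":30,"x":0,"y":0,"z":0,"turn":-0.087},
    {"grip":30,"x":0,"y":0,"z":20,"turn":0},
    {"grip":30,"x":0,"y":0,"z":25,"turn":0},
    {"grip":30,"x":0,"y":0,"z":25,"turn":0},
    {"grip":30,"x":0,"y":0,"z":15,"turn":0},
    {"grip":30,"x":0,"y":0,"z":10,"turn":0},
    {"grip":30,"x":0,"y":0,"z":0,"turn":0}
  ]
}}

```text
time: 4.53
tcp_pos: [431.4, -357.5, 37.4]
tool_rot: [0.999, 0.036, -0.002, -0.002]
force: [-0.5, 0.5, -2.0]
width: 0.478
grip_force: 24.8
```

```bash
python3 - <<'E'
from h import *
go((434.5,-360,29),4.2)
cv2.imwrite("pics/s3.png",cv2.resize(manip.read_camera("scene")[200:380,120:360],None,fx=3,fy=3))
E
```

```text
t 4.53 tcp [ 431.43 -357.46   37.35] yaw 4.18 tz [-0.  0. -1.] F [-0.46  0.52 -2.03] w 45.0 g 24.8 q6 0.68
tool shift [2.91 2.79 8.33] turn -0.000382169087409831
```

View pics/s3.png

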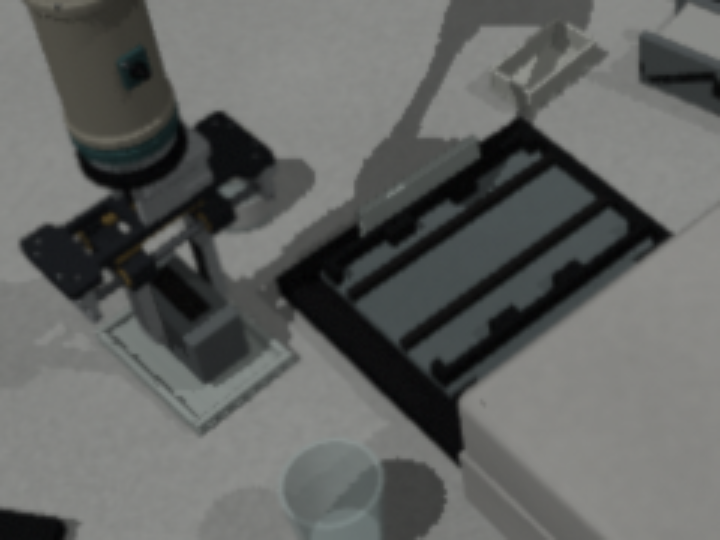

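The block (crop (200,330)) is held just above the inside of the dock. I'll lower it gently.

Call:
{"op": "carry_out", "data": {
  "series": [
    {"grip":30,"x":2,"y":2,"z":2,"turn":0},
    {"grip":30,"x":0,"y":0,"z":2,"turn":0},
    {"grip":30,"x":0,"y":0,"z":2,"turn":0},
    {"grip":30,"x":0,"y":0,"z":1,"turn":0},
    {"grip":30,"x":0,"y":0,"z":1,"turn":0},
    {"grip":30,"x":0,"y":0,"z":0,"turn":0},
    {"grip":30,"x":0,"y":0,"z":0,"turn":0}
  ]
}}

```text
time: 5.17
tcp_pos: [435.5, -360.8, 32.6]
tool_rot: [0.999, 0.036, 0.0, 0.0]
force: [0.1, 1.0, -2.4]
width: 0.481
grip_force: 24.8
```

```bash
python3 - <<'E'
from h import *
st()
E
```

```text
t 5.17 tcp [ 435.51 -360.83   32.64] yaw 4.18 tz [ 0. -0. -1.] F [ 0.08  1.05 -2.37] w 45.2 g 24.8 q6 0.68
```

Call:
{"op": "carry_out", "data": {
  "series": [
    {"grip":30,"x":0,"y":0,"z":1,"turn":0},
    {"grip":30,"x":0,"y":0,"z":1,"turn":0},
    {"grip":30,"x":0,"y":0,"z":1,"turn":0},
    {"grip":30,"x":0,"y":0,"z":0,"turn":0},
    {"grip":30,"x":0,"y":0,"z":0,"turn":0}
  ]
}}

```text
time: 5.58
tcp_pos: [435.4, -360.7, 29.3]
tool_rot: [0.999, 0.036, -0.0, -0.0]
force: [0.2, 0.3, -2.5]
width: 0.479
grip_force: 24.8
```

```bash
python3 - <<'E'
from h import *
st()
E
```

```text
t 5.58 tcp [ 435.42 -360.74   29.34] yaw 4.17 tz [-0.  0. -1.] F [ 0.19  0.32 -2.52] w 45.1 g 24.8 q6 0.68
```

Call:
{"op": "carry_out", "data": {
  "series": [
    {"grip":30,"x":0,"y":0,"z":1,"turn":0},
    {"grip":30,"x":0,"y":0,"z":1,"turn":0},
    {"grip":30,"x":0,"y":0,"z":1,"turn":0},
    {"grip":30,"x":0,"y":0,"z":0,"turn":0},
    {"grip":30,"x":0,"y":0,"z":0,"turn":0}
  ]
}}

```text
time: 6.0
tcp_pos: [435.6, -361.0, 27.9]
tool_rot: [0.999, 0.036, 0.0, 0.0]
force: [-1.6, 1.3, 6.9]
width: 0.481
grip_force: 24.8
```

```bash
python3 - <<'E'
from h import *
st()
E
```

```text
t 6.00 tcp [ 435.61 -360.97   27.9 ] yaw 4.17 tz [ 0. -0. -1.] F [-1.61  1.26  6.87] w 45.2 g 24.8 q6 0.68
```

Call:
{"op": "carry_out", "data": {
  "series": [
    {"grip":70,"x":0,"y":0,"z":-1,"turn":0},
    {"grip":70,"x":0,"y":0,"z":0,"turn":0},
    {"grip":70,"x":0,"y":0,"z":0,"turn":0},
    {"grip":70,"x":0,"y":0,"z":0,"turn":0},
    {"grip":70,"x":0,"y":0,"z":-20,"turn":0},
    {"grip":70,"x":0,"y":0,"z":-38,"turn":0},
    {"grip":70,"x":0,"y":0,"z":-38,"turn":0},
    {"grip":70,"x":0,"y":0,"z":-38,"turn":0},
    {"grip":0,"x":0,"y":0,"z":-30,"turn":0},
    {"grip":0,"x":6,"y":-40,"z":0,"turn":0},
    {"grip":0,"x":6,"y":-40,"z":0,"turn":0},
    {"grip":0,"x":6,"y":-40,"z":0,"turn":0},
    {"grip":0,"x":6,"y":-40,"z":0,"turn":0},
    {"grip":0,"x":6,"y":-40,"z":0,"turn":0},
    {"grip":0,"x":6,"y":-40,"z":0,"turn":0},
    {"grip":0,"x":6,"y":-40,"z":0,"turn":0},
    {"grip":0,"x":6,"y":-40,"z":0,"turn":0},
    {"grip":0,"x":6,"y":-40,"z":0,"turn":0},
    {"grip":0,"x":6,"y":-40,"z":0,"turn":-0.097},
    {"grip":0,"x":0,"y":0,"z":0,"turn":-0.097}
  ]
}}

```text
time: 7.67
tcp_pos: [466.0, 49.4, 191.5]
tool_rot: [0.99, 0.139, 0.001, -0.002]
force: [-0.1, -0.5, 0.4]
width: 0.005
grip_force: 0.0
```

```bash
python3 - <<'E'
from h import *
im=manip.read_camera("top"); cv2.imwrite("pics/t4.png",im)
go((474.1,140,62),15.3)
E
```

```text
t 7.72 tcp [465.95  46.24 191.36] yaw 16.10 tz [-0.  0. -1.] F [ 0.52 -0.9  -0.27] w 0.6 g 0.0 q6 1.24
tool shift [ 33.79 -87.7  129.45] turn 0.013898870679690922
```

View pics/t4.png

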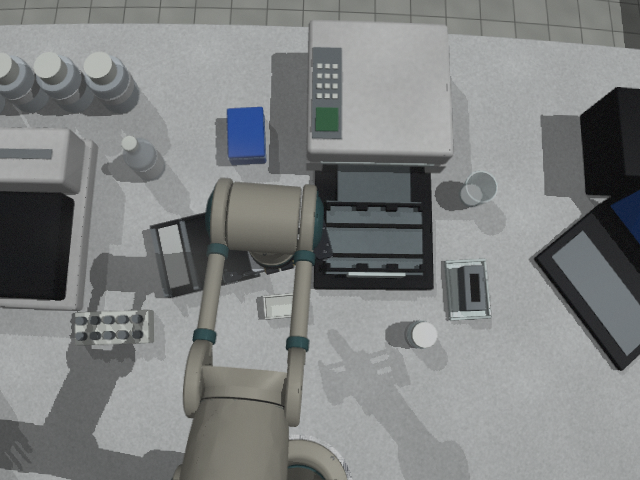

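The block stands in the dock at (468,288). Next I press the near end of the wide strip.

Call:
{"op": "carry_out", "data": {
  "series": [
    {"grip":0,"x":11,"y":-29,"z":0,"turn":0},
    {"grip":0,"x":11,"y":-29,"z":0,"turn":0},
    {"grip":0,"x":11,"y":-29,"z":0,"turn":0.014},
    {"grip":0,"x":0,"y":0,"z":38,"turn":0},
    {"grip":0,"x":0,"y":0,"z":38,"turn":0},
    {"grip":0,"x":0,"y":0,"z":38,"turn":0},
    {"grip":0,"x":0,"y":0,"z":12,"turn":0},
    {"grip":0,"x":0,"y":0,"z":0,"turn":0},
    {"grip":0,"x":0,"y":0,"z":5,"turn":0},
    {"grip":0,"x":0,"y":0,"z":5,"turn":0},
    {"grip":0,"x":0,"y":0,"z":5,"turn":0},
    {"grip":0,"x":0,"y":0,"z":5,"turn":0},
    {"grip":0,"x":0,"y":0,"z":5,"turn":0},
    {"grip":0,"x":0,"y":0,"z":0,"turn":0}
  ]
}}

```text
time: 8.88
tcp_pos: [474.7, 135.0, 39.9]
tool_rot: [0.992, 0.126, -0.0, 0.0]
force: [0.5, -0.9, 0.4]
width: 0.009
grip_force: 0.0
```

```bash
python3 - <<'E'
from h import *
go((474.1,140,32),15.3)
E
```

```text
t 8.88 tcp [474.68 134.96  39.92] yaw 14.47 tz [-0. -0. -1.] F [ 0.47 -0.9   0.35] w 0.8 g 0.0 q6 1.45
tool shift [ 0.7  -5.02  7.92] turn -0.014497082891877788
```

Call:
{"op": "carry_out", "data": {
  "series": [
    {"grip":0,"x":0,"y":-3,"z":2,"turn":-0.014},
    {"grip":0,"x":0,"y":-2,"z":3,"turn":0},
    {"grip":0,"x":0,"y":0,"z":2,"turn":0},
    {"grip":0,"x":0,"y":0,"z":1,"turn":0},
    {"grip":0,"x":0,"y":0,"z":0,"turn":0},
    {"grip":0,"x":0,"y":0,"z":0,"turn":0}
  ]
}}

```text
time: 9.38
tcp_pos: [475.2, 138.1, 37.4]
tool_rot: [0.991, 0.134, 0.002, 0.002]
force: [-8.0, -7.2, 36.4]
width: 0.003
grip_force: 18.1
```

```bash
python3 - <<'E'
from h import *
go((474.1,140,32),15.3)
E
```

```text
t 9.38 tcp [475.18 138.09  37.39] yaw 15.45 tz [ 0. -0. -1.] F [-8.01 -7.18 36.36] w 0.3 g 18.1 q6 1.45
tool shift [-0.55 -2.16  5.38] turn 0.0026882575988377844
```

Call:
{"op": "carry_out", "data": {
  "series": [
    {"grip":0,"x":0,"y":0,"z":-10,"turn":0},
    {"grip":0,"x":0,"y":0,"z":-35,"turn":0},
    {"grip":0,"x":0,"y":0,"z":-5,"turn":0},
    {"grip":0,"x":0,"y":-32,"z":0,"turn":0},
    {"grip":0,"x":0,"y":-32,"z":0,"turn":0},
    {"grip":0,"x":0,"y":-32,"z":0,"turn":0},
    {"grip":0,"x":-2,"y":-34,"z":0,"turn":0},
    {"grip":0,"x":0,"y":0,"z":0,"turn":0},
    {"grip":0,"x":0,"y":0,"z":0,"turn":0}
  ]
}}

```text
time: 10.13
tcp_pos: [437.0, 266.3, 82.2]
tool_rot: [0.991, 0.135, 0.0, 0.0]
force: [-0.1, -0.4, -0.4]
width: 0.004
grip_force: 0.0
```

```bash
python3 - <<'E'
from h import *
go((438.9,263.6,38),15.3)
E
```

```text
t 10.13 tcp [436.96 266.3   82.24] yaw 15.52 tz [ 0. -0. -1.] F [-0.12 -0.38 -0.42] w 0.4 g 0.0 q6 1.71
tool shift [ 1.14  3.11 44.24] turn 0.0037581519326905233
```

Call:
{"op": "carry_out", "data": {
  "series": [
    {"grip":0,"x":1,"y":3,"z":14,"turn":0},
    {"grip":0,"x":0,"y":0,"z":10,"turn":0},
    {"grip":0,"x":0,"y":0,"z":7,"turn":0},
    {"grip":0,"x":0,"y":0,"z":7,"turn":0},
    {"grip":0,"x":0,"y":0,"z":4,"turn":0},
    {"grip":0,"x":0,"y":0,"z":2,"turn":0},
    {"grip":0,"x":0,"y":0,"z":0,"turn":0}
  ]
}}

```text
time: 10.72
tcp_pos: [439.0, 261.5, 38.2]
tool_rot: [0.991, 0.133, -0.001, 0.0]
force: [-1.3, -0.9, 1.6]
width: -0.0
grip_force: 0.8
```

```bash
python3 - <<'E'
from h import *
st()
E
```

```text
t 10.72 tcp [439.05 261.52  38.2 ] yaw 15.27 tz [-0. -0. -1.] F [-1.32 -0.95  1.56] w -0.0 g 0.8 q6 1.71
```

Call:
{"op": "carry_out", "data": {
  "series": [
    {"grip":0,"x":0,"y":0,"z":2,"turn":0},
    {"grip":0,"x":0,"y":0,"z":-5,"turn":0},
    {"grip":0,"x":0,"y":0,"z":-30,"turn":0},
    {"grip":60,"x":0,"y":0,"z":-38,"turn":0},
    {"grip":60,"x":22,"y":0,"z":-12,"turn":0},
    {"grip":60,"x":22,"y":0,"z":0,"turn":0},
    {"grip":60,"x":22,"y":-2,"z":0,"turn":0},
    {"grip":60,"x":0,"y":0,"z":0,"turn":0},
    {"grip":60,"x":0,"y":0,"z":0,"turn":0},
    {"grip":60,"x":0,"y":0,"z":0,"turn":0},
    {"grip":60,"x":0,"y":0,"z":0,"turn":0},
    {"grip":60,"x":0,"y":0,"z":0,"turn":0}
  ]
}}

```text
time: 11.72
tcp_pos: [501.4, 281.2, 121.3]
tool_rot: [0.991, 0.133, -0.001, 0.0]
force: [0.2, -0.2, -0.0]
width: 0.604
grip_force: 0.0
```

```bash
python3 - <<'E'
from h import *
cv2.imwrite("pics/s5.png",cv2.resize(manip.read_camera("scene")[130:290,280:480],None,fx=3.5,fy=3.5))
go((503.8,281.4,59),15.3)
E
```

```text
t 11.77 tcp [501.58 281.25 121.39] yaw 15.30 tz [-0. -0. -1.] F [-0.48 -0.93 -0.5 ] w 59.1 g 0.0 q6 1.69
tool shift [ 2.23  0.43 62.39] turn -2.010125753709735e-05
```

View pics/s5.png

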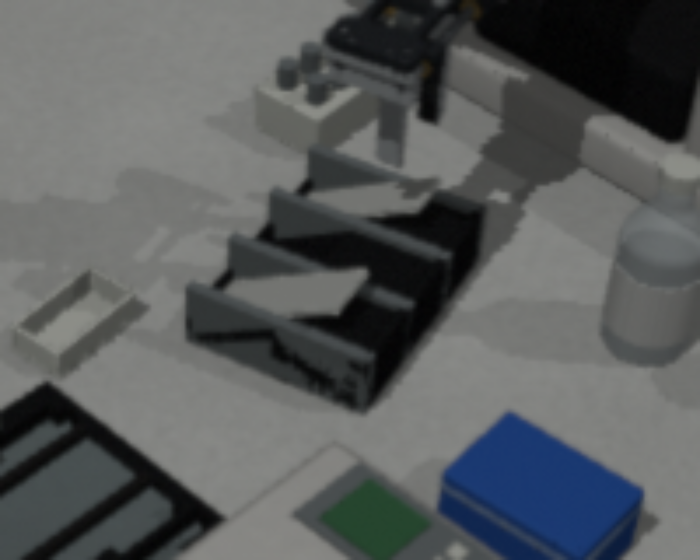

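Both strips are tipped: wide at crop (290,290), medium at (370,195). Now I grip the medium one.

Call:
{"op": "carry_out", "data": {
  "series": [
    {"grip":60,"x":2,"y":0,"z":20,"turn":0},
    {"grip":60,"x":0,"y":0,"z":20,"turn":0},
    {"grip":60,"x":0,"y":0,"z":17,"turn":0},
    {"grip":60,"x":0,"y":0,"z":5,"turn":0},
    {"grip":60,"x":0,"y":0,"z":0,"turn":0},
    {"grip":30,"x":0,"y":0,"z":0,"turn":0},
    {"grip":30,"x":0,"y":0,"z":0,"turn":0},
    {"grip":30,"x":0,"y":0,"z":0,"turn":0},
    {"grip":30,"x":0,"y":0,"z":0,"turn":0},
    {"grip":30,"x":0,"y":0,"z":0,"turn":0},
    {"grip":30,"x":0,"y":0,"z":0,"turn":0}
  ],
  "force": 30
}}

```text
time: 12.68
tcp_pos: [505.3, 282.4, 60.5]
tool_rot: [0.991, 0.133, 0.001, -0.0]
force: [-0.0, 0.2, 4.5]
width: 0.443
grip_force: 30.0
```

```bash
python3 - <<'E'
from h import *
st()
E
```

```text
t 12.68 tcp [505.34 282.39  60.51] yaw 15.29 tz [ 0.  0. -1.] F [-0.    0.23  4.54] w 41.6 g 30.0 q6 1.69
```

Call:
{"op": "carry_out", "data": {
  "series": [
    {"grip":30,"x":0,"y":0,"z":-10,"turn":0},
    {"grip":30,"x":0,"y":0,"z":-25,"turn":0},
    {"grip":30,"x":0,"y":0,"z":-30,"turn":0},
    {"grip":30,"x":0,"y":0,"z":-30,"turn":0},
    {"grip":30,"x":0,"y":0,"z":-15,"turn":0},
    {"grip":30,"x":-2,"y":18,"z":0,"turn":0},
    {"grip":30,"x":-4,"y":36,"z":0,"turn":0},
    {"grip":30,"x":-4,"y":36,"z":0,"turn":0},
    {"grip":30,"x":-4,"y":36,"z":0,"turn":0},
    {"grip":30,"x":-4,"y":36,"z":0,"turn":0},
    {"grip":30,"x":-4,"y":36,"z":0,"turn":0},
    {"grip":30,"x":-4,"y":36,"z":0,"turn":0},
    {"grip":30,"x":-4,"y":36,"z":0,"turn":0},
    {"grip":30,"x":-4,"y":36,"z":0,"turn":0},
    {"grip":30,"x":-4,"y":36,"z":0,"turn":0},
    {"grip":30,"x":-4,"y":36,"z":0,"turn":0},
    {"grip":30,"x":-4,"y":36,"z":0,"turn":0},
    {"grip":30,"x":-4,"y":36,"z":0,"turn":0},
    {"grip":30,"x":0,"y":0,"z":0,"turn":0.117},
    {"grip":30,"x":0,"y":0,"z":0,"turn":0.117}
  ]
}}

```text
time: 14.35
tcp_pos: [574.6, -167.7, 169.3]
tool_rot: [1.0, 0.012, -0.001, -0.0]
force: [0.3, 1.1, -0.2]
width: 0.446
grip_force: 30.0
```

Call:
{"op": "carry_out", "data": {
  "series": [
    {"grip":30,"x":0,"y":20,"z":0,"turn":0},
    {"grip":30,"x":0,"y":0,"z":0,"turn":0},
    {"grip":30,"x":0,"y":0,"z":0,"turn":0},
    {"grip":30,"x":0,"y":0,"z":0,"turn":0},
    {"grip":30,"x":0,"y":0,"z":0,"turn":0}
  ]
}}

```text
time: 14.77
tcp_pos: [575.3, -184.3, 169.6]
tool_rot: [1.0, 0.017, -0.0, -0.0]
force: [0.6, -0.1, -1.4]
width: 0.443
grip_force: 30.0
```

```bash
python3 - <<'E'
from h import *
im=manip.read_camera("top"); cv2.imwrite("pics/t6.png",im)
cv2.imwrite("pics/t6c.png",cv2.resize(im[155:305,300:500],None,fx=4,fy=4,interpolation=3))
im=manip.read_camera("scene"); cv2.imwrite("pics/s6.png",im)
go((584.8,-218.5,90),1.8)
E
```

```text
t 14.87 tcp [ 575.46 -184.34  169.59] yaw 1.93 tz [-0.  0. -1.] F [ 0.11 -0.04 -0.62] w 41.5 g 30.0 q6 1.11
tool shift [ 8.19 34.47 79.58] turn 0.002280588096624299
```

View pics/t6c.png

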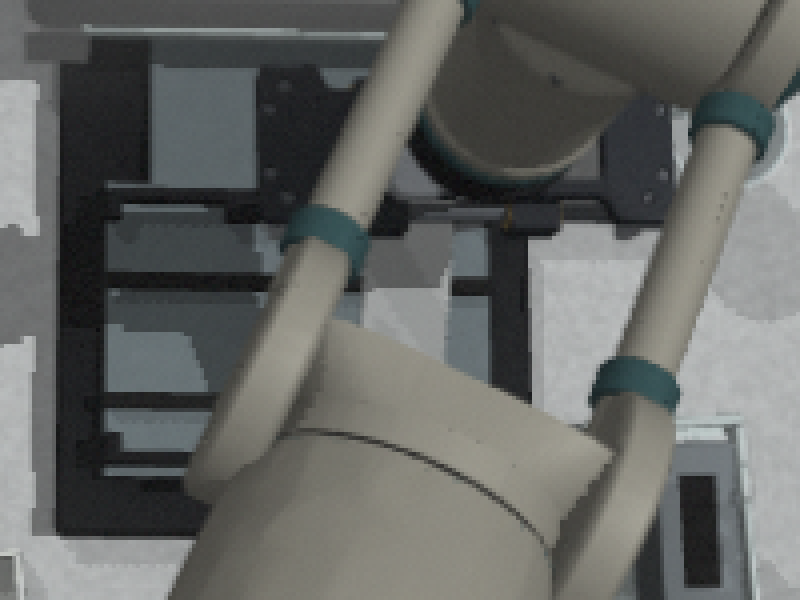

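```bash
python3 - <<'E'
from h import *
g=cv2.imread("pics/top0.png")[:,:,1].astype(float)
# rails & lip: subpixel centroids per column -> world points
def cen(cols,r0,r1,dark,z):
    P=[]
    for c in cols:
        v=g[r0:r1,c]; w=np.clip((np.median(v)-v if dark else v-110),0,None); w[w<.3*w.max()]=0
        P.append((c,(w*np.arange(r0,r1)).sum()/w.sum()))
    W=at("top",P,z); k=np.polyfit(W[:,1],W[:,0],1); return k,np.std(W[:,0]-np.polyval(k,W[:,1]))
cols=list(range(330,347))+list(range(394,420))
for n,r0,r1 in(("+25",220,234),("-40",249,260)):
    k,s=cen(cols,r0,r1,True,44); print(n,"x at y=-148: %.1f yaw %.2f res %.2f"%(np.polyval(k,-148),np.degrees(-np.arctan(k[0])),s))
k,s=cen(range(350,404),270,280,False,68);print("lip mid x %.1f yaw %.2f %.2f"%(np.polyval(k,-150),np.degrees(-np.arctan(k[0])),s))
# horizontal profiles
def cross(r,c0,c1):
    v=g[r,c0:c1]; h=(v.max()+v.min())/2; i=[j for j in range(len(v)-1) if (v[j]-h)*(v[j+1]-h)<0]
    return [round(c0+j+(h-v[j])/(v[j+1]-v[j]),2) for j in i]
for r in (206,207,208,209,263,264,265,266,273,274,275): 
    x=cross(r,322,428); print(r,x,at("top",[(c,r) for c in x],50 if r<270 else 68)[:,1])
E
```

```text
+25 x at y=-148: 564.5 yaw 0.95 res 0.18
-40 x at y=-148: 500.0 yaw 0.94 res 0.24
lip mid x 458.5 yaw 0.47 0.21
206 [np.float64(329.74), np.float64(350.36)] [-50.28 -94.57]
207 [np.float64(329.91), np.float64(351.91), np.float64(367.42), np.float64(380.81), np.float64(397.59), np.float64(407.75)] [ -50.7   -97.94 -131.36 -160.29 -196.69 -218.81]
208 [np.float64(329.9), np.float64(351.83), np.float64(367.35), np.float64(380.81), np.float64(396.89), np.float64(413.54)] [ -50.73  -97.81 -131.23 -160.31 -195.17 -231.44]
209 [np.float64(351.83), np.float64(367.2), np.float64(382.6), np.float64(396.89), np.float64(413.62)] [ -97.84 -130.93 -164.2  -195.18 -231.61]
263 [np.float64(329.81), np.float64(356.87), np.float64(361.83), np.float64(422.22)] [ -53.41 -110.56 -121.07 -250.  ]
264 [np.float64(329.72), np.float64(355.72), np.float64(367.38), np.float64(385.76), np.float64(397.76), np.float64(419.69)] [ -53.27 -108.17 -132.87 -171.93 -197.53 -244.55]
265 [np.float64(329.86), np.float64(354.22), np.float64(367.37), np.float64(381.54), np.float64(397.77), np.float64(416.83), np.float64(417.07), np.float64(418.72)] [ -53.62 -105.03 -132.88 -162.97 -197.56 -238.4  -238.92 -242.46]
266 [np.float64(329.81), np.float64(354.4), np.float64(367.81), np.float64(381.58), np.float64(397.69)] [ -53.56 -105.45 -133.84 -163.07 -197.4 ]
273 [np.float64(347.4), np.float64(405.65)] [ -89.5 -211.1]
274 [np.float64(347.51), np.float64(405.56)] [ -89.77 -210.92]
275 [np.float64(348.52), np.float64(405.21)] [ -91.91 -210.2 ]
```

```bash
python3 - <<'E'
from h import *
t=np.array([575.46,-184.34,169.6]); yaw=np.radians(1.93)
def pt(a,b,h=0): # along strip from grip pt, lateral, normal
    c,s=np.cos(np.pi/6),np.sin(np.pi/6); x=a*c-h*s; z=a*s+h*c
    return t+[x*np.cos(yaw)-b*np.sin(yaw),x*np.sin(yaw)+b*np.cos(yaw),z+8]
g=cv2.imread("pics/t6.png")[:,:,1].astype(float)
for r in(226,228,230,232,234):
    v=g[r,384:420]; d=np.diff(v); print(r,384.5+np.argmax(d[:14]),384.5+14+np.argmin(d[14:]),d.max().round(),d.min().round())
for a in(-20,-30,-40,-50): print(a,proj("top",[pt(a,21,3),pt(a,-21,3)]).round(1).tolist())
im=cv2.imread("pics/s6.png").copy()
big=cv2.resize(im[200:340,170:370],None,fx=4,fy=4,interpolation=3)
def dr(P,col): cv2.polylines(big,[np.int32((proj("scene",P)-[170,200]+.4)*4)],True,col,1)
dr([pt(23,21,3),pt(23,-21,3),pt(-107,-21,3),pt(-107,21,3)],(0,0,255))
def cp(x,y,z,w=np.radians(1.0)): return [539.8+x*np.cos(w)-y*np.sin(w),-148.2+x*np.sin(w)+y*np.cos(w),44+z]
dr([cp(68,-48,6),cp(68,-96,6),cp(-68,-96,6),cp(-68,-48,6)],(0,255,0))
dr([cp(29,104,0),cp(29,-104,0),cp(21,-104,0),cp(21,104,0)],(255,255,0))
dr([cp(68,96,6),cp(68,40,6),cp(-68,40,6),cp(-68,96,6)],(0,255,0))
cv2.imwrite("pics/s6c.png",big)
E
```

```text
226 389.5 412.5 43.0 -71.0
228 390.5 412.5 44.0 -72.0
230 390.5 411.5 34.0 -31.0
232 390.5 411.5 28.0 -25.0
234 389.5 411.5 26.0 -23.0
-20 [[391.4, 218.2], [413.0, 218.3]]
-30 [[391.1, 223.1], [412.6, 223.2]]
-40 [[390.8, 228.0], [412.3, 228.0]]
-50 [[390.5, 232.9], [411.9, 232.9]]
```

View pics/s6c.png

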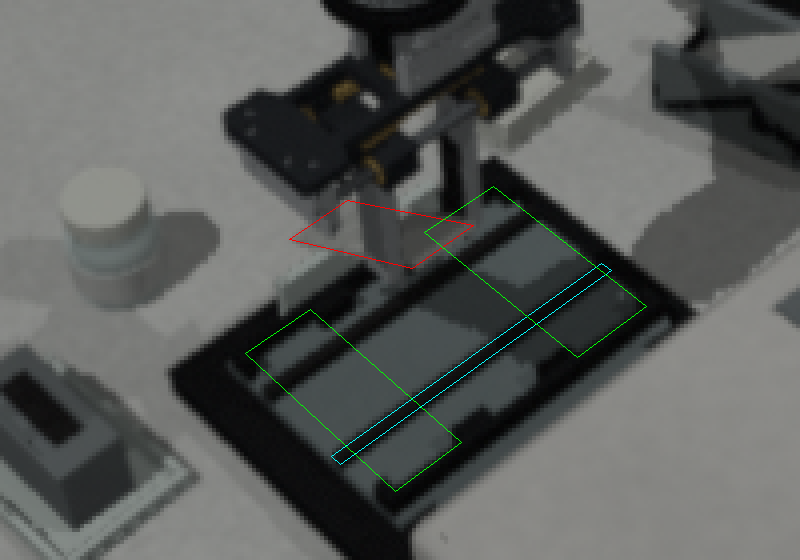

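```bash
python3 - <<'E'
from h import *
g=cv2.GaussianBlur(cv2.imread("pics/t6.png")[:,:,1],(0,0),.6).astype(float)
w=np.radians(15.3); ex=np.array([np.cos(w),np.sin(w)]); rid=np.array([519.4,152.4])-5*ex
def P(s,b=0,h=6):
    x=s*np.cos(np.pi/6)-h*.5; z=50+s*.5+h*np.cos(np.pi/6); xy=rid+x*ex+b*np.array([-ex[1],ex[0]]); return [*xy,z]
for b in(-12,0,12):
    s=np.arange(-95,75,.5); uv=proj("top",[P(a,b) for a in s]).astype(np.float32)
    v=cv2.remap(g.astype(np.float32),uv[:,0],uv[:,1],1)[:,0] if 0 else cv2.remap(g.astype(np.float32),uv[None,:,0],uv[None,:,1],1)[0]
    d=np.diff(v); print(b,"low edge",s[np.argmax(d[:100])],"high edge",s[200+np.argmin(d[200:])], v[::20].round())
E
```

```text
-12 low edge -74.5 high edge 56.5 [154. 120.  76. 105. 104. 104. 143. 163. 164. 163. 165. 143. 100. 101.
 100.  78.  21.]
0 low edge -75.0 high edge 54.0 [156. 113. 107. 107. 105. 130. 162. 163. 162. 163. 164. 164. 162. 106.
 101.  80.  24.]
12 low edge -75.5 high edge 55.5 [157. 117.  79. 104. 128. 161. 161. 162. 162. 163. 163. 164. 162. 101.
 100.  81.  24.]
```

Call:
{"op": "carry_out", "data": {
  "series": [
    {"grip":30,"x":7.5,"y":18,"z":0,"turn":0.016},
    {"grip":30,"x":0,"y":17.4,"z":0,"turn":0},
    {"grip":30,"x":0,"y":0,"z":25,"turn":0},
    {"grip":30,"x":0,"y":0,"z":30,"turn":0},
    {"grip":30,"x":0,"y":0,"z":18,"turn":0},
    {"grip":30,"x":0,"y":0,"z":0,"turn":0},
    {"grip":30,"x":0,"y":0,"z":0,"turn":0},
    {"grip":30,"x":0,"y":0,"z":0,"turn":0},
    {"grip":30,"x":0,"y":0,"z":0,"turn":0}
  ],
  "force": 25
}}

```text
time: 15.62
tcp_pos: [585.3, -220.7, 98.4]
tool_rot: [1.0, 0.009, 0.002, 0.001]
force: [-0.0, 0.2, -0.8]
width: 0.448
grip_force: 25.0
```

```bash
python3 - <<'E'
from h import *
manip.read_camera("scene"); go((584.1,-219.5,60),1.0)
E
```

```text
t 15.67 tcp [ 585.17 -220.71   98.35] yaw 0.98 tz [ 0. -0. -1.] F [-0.71  1.52 -0.67] w 41.5 g 25.0 q6 1.08
tool shift [-1.17 -1.29 38.35] turn -0.0002758209570393501
```

Call:
{"op": "carry_out", "data": {
  "series": [
    {"grip":30,"x":-1,"y":-1.2,"z":3,"turn":0},
    {"grip":30,"x":0,"y":0,"z":5,"turn":0},
    {"grip":30,"x":0,"y":0,"z":5,"turn":0},
    {"grip":30,"x":0,"y":0,"z":5,"turn":0},
    {"grip":30,"x":0,"y":0,"z":5,"turn":0},
    {"grip":30,"x":0,"y":0,"z":5,"turn":0},
    {"grip":30,"x":0,"y":0,"z":5,"turn":0},
    {"grip":30,"x":0,"y":0,"z":5,"turn":0},
    {"grip":30,"x":0,"y":0,"z":0,"turn":0},
    {"grip":30,"x":0,"y":0,"z":0,"turn":0}
  ],
  "force": 20
}}

```text
time: 16.5
tcp_pos: [582.2, -219.0, 57.8]
tool_rot: [1.0, 0.008, -0.001, -0.0]
force: [-0.5, 0.2, 0.1]
width: 0.439
grip_force: 20.0
```

```bash
python3 - <<'E'
from h import *
go((584.1,-219.5,40),1.0)
im=manip.read_camera("scene"); cv2.imwrite("pics/s7.png",im)
E
```

```text
t 16.50 tcp [ 582.2  -218.98   57.78] yaw 0.97 tz [-0.  0. -1.] F [-0.53  0.24  0.12] w 41.3 g 20.0 q6 1.08
tool shift [ 1.92  0.57 17.78] turn -0.0005891657203732012
```

Call:
{"op": "carry_out", "data": {
  "series": [
    {"grip":30,"x":0.5,"y":0,"z":4,"turn":0},
    {"grip":30,"x":0.5,"y":0,"z":4,"turn":0},
    {"grip":30,"x":0,"y":0,"z":4,"turn":0},
    {"grip":30,"x":0,"y":0,"z":3,"turn":0},
    {"grip":30,"x":0,"y":0,"z":2,"turn":0},
    {"grip":30,"x":0,"y":0,"z":0,"turn":0},
    {"grip":30,"x":0,"y":0,"z":0,"turn":0},
    {"grip":30,"x":0,"y":0,"z":0,"turn":0}
  ],
  "force": 20
}}

```text
time: 17.22
tcp_pos: [583.9, -219.2, 41.5]
tool_rot: [1.0, 0.008, 0.0, 0.0]
force: [0.7, -0.3, 0.5]
width: 0.444
grip_force: 20.0
```

```bash
python3 - <<'E'
from h import *
go((584.1,-219.5,39),1.0)
im=manip.read_camera("scene"); cv2.imwrite("pics/s8.png",im)
cv2.imwrite("pics/s8c.png",np.hstack([cv2.resize(im[200:340,190:325],(405,420),interpolation=3),cv2.resize(cv2.imread("pics/s7.png")[200:340,190:320],(390,420),interpolation=3)]))
E
```

```text
t 17.22 tcp [ 583.94 -219.18   41.51] yaw 0.96 tz [ 0. -0. -1.] F [ 0.73 -0.34  0.51] w 41.7 g 20.0 q6 1.08
tool shift [0.15 0.33 2.51] turn -0.0006713203451659683
```

View pics/s8c.png

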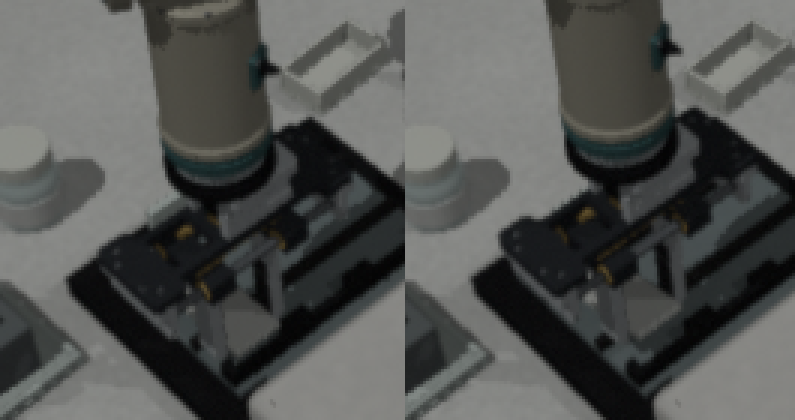

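The strip end at crop (250,325) lies nearly flat in the medium bed. I'll finish lowering it and release.

Call:
{"op": "carry_out", "data": {
  "series": [
    {"grip":30,"x":0,"y":0,"z":1.5,"turn":0},
    {"grip":30,"x":0,"y":0,"z":1,"turn":0},
    {"grip":30,"x":0,"y":0,"z":0,"turn":0},
    {"grip":30,"x":0,"y":0,"z":0,"turn":0},
    {"grip":30,"x":0,"y":0,"z":0,"turn":0},
    {"grip":30,"x":0,"y":0,"z":0,"turn":0}
  ],
  "force": 10
}}

```text
time: 17.77
tcp_pos: [583.7, -219.1, 38.9]
tool_rot: [1.0, 0.008, -0.0, 0.0]
force: [1.1, -0.2, -0.2]
width: 0.445
grip_force: 10.0
```

```bash
python3 - <<'E'
from h import *
st()
E
```

```text
t 17.77 tcp [ 583.73 -219.14   38.92] yaw 0.96 tz [-0. -0. -1.] F [ 1.1  -0.21 -0.23] w 41.9 g 10.0 q6 1.08
```

Call:
{"op": "carry_out", "data": {
  "series": [
    {"grip":50,"x":0,"y":0,"z":0,"turn":0},
    {"grip":50,"x":0,"y":0,"z":0,"turn":0},
    {"grip":50,"x":0,"y":0,"z":0,"turn":0},
    {"grip":50,"x":0,"y":0,"z":-6,"turn":0},
    {"grip":50,"x":0,"y":0,"z":-20,"turn":0},
    {"grip":50,"x":0,"y":0,"z":-35,"turn":0},
    {"grip":68,"x":0,"y":0,"z":-35,"turn":0},
    {"grip":68,"x":0,"y":0,"z":-15,"turn":0},
    {"grip":68,"x":-3.7,"y":-37.8,"z":0,"turn":0},
    {"grip":68,"x":-3.7,"y":-37.8,"z":0,"turn":0},
    {"grip":68,"x":-3.7,"y":-37.8,"z":0,"turn":0},
    {"grip":68,"x":-3.7,"y":-37.8,"z":0,"turn":0},
    {"grip":68,"x":-3.7,"y":-37.8,"z":0,"turn":0},
    {"grip":68,"x":-3.7,"y":-37.8,"z":0,"turn":0},
    {"grip":68,"x":-3.7,"y":-37.8,"z":0,"turn":0},
    {"grip":68,"x":-3.7,"y":-37.8,"z":0,"turn":0},
    {"grip":68,"x":-3.7,"y":-37.8,"z":0,"turn":0},
    {"grip":68,"x":-3.7,"y":-37.8,"z":0,"turn":0}
  ]
}}

```text
time: 19.27
tcp_pos: [540.1, 159.9, 150.6]
tool_rot: [1.0, 0.008, 0.0, 0.0]
force: [0.3, 0.2, -0.4]
width: 0.724
grip_force: 0.0
```

Call:
{"op": "carry_out", "data": {
  "series": [
    {"grip":68,"x":0,"y":0,"z":0,"turn":-0.0834},
    {"grip":68,"x":0,"y":0,"z":0,"turn":-0.0834},
    {"grip":68,"x":0,"y":0,"z":0,"turn":-0.0834},
    {"grip":68,"x":0,"y":0,"z":0,"turn":0},
    {"grip":68,"x":0,"y":0,"z":0,"turn":0},
    {"grip":68,"x":0,"y":0,"z":0,"turn":0},
    {"grip":68,"x":0,"y":0,"z":0,"turn":0},
    {"grip":68,"x":0,"y":0,"z":0,"turn":0}
  ]
}}

```text
time: 19.93
tcp_pos: [540.6, 157.9, 150.0]
tool_rot: [0.991, 0.132, 0.0, 0.0]
force: [0.3, 0.1, 0.3]
width: 0.722
grip_force: 0.0
```

```bash
python3 - <<'E'
from h import *
go((540.6,158.3,59),15.3)
im=manip.read_camera("top"); cv2.imwrite("pics/t9.png",im)
s=manip.read_camera("scene"); cv2.imwrite("pics/s9.png",s)
a=cv2.resize(im[160:300,310:440],(390,420),interpolation=3); b=cv2.resize(s[225:345,200:350],(410,420),interpolation=3)
cv2.imwrite("pics/c9.png",np.hstack([a,b]))
E
```

```text
t 19.93 tcp [540.62 157.92 150.  ] yaw 15.23 tz [ 0. -0. -1.] F [0.29 0.13 0.27] w 67.9 g 0.0 q6 1.47
tool shift [ 0.07 -0.38 91.  ] turn -0.0013067498311643555
```

View pics/c9.png

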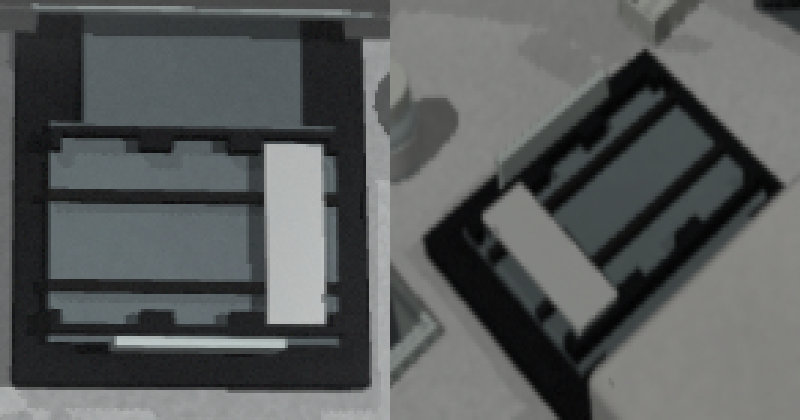

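The medium strip lies at crop (295,235), between the end bars of the right-hand bed. I'll check the fit numerically.

```bash
python3 - <<'E'
from h import *
for n,z in(("t9",50),("s9",50)):
    im=cv2.imread(f"pics/{n}.png"); g=im[:,:,1].copy()
    box=np.zeros_like(g); 
    q=proj("top" if n[0]=="t" else "scene",[[539.8+a,-220+b,50] for a,b in((80,30),(80,-30),(-76,-30),(-76,30))])
    cv2.fillPoly(box,[np.int32(q)],255)
    print(np.percentile(g[box>0],[10,50,90]))
    m=((g>125 if n[0]=="t" else g>105)&(box>0)).astype(np.uint8)
    c=max(cv2.findContours(m,0,1)[0],key=cv2.contourArea)[:,0].astype(float)
    W=at("top" if n[0]=="t" else "scene",c,z)
    (cx,cy),(w,h),a=cv2.minAreaRect(W[:,:2].astype(np.float32)); 
    d=np.array([cx-539.8,cy+148.2]); r=np.radians(1); print(n,cx,cy,w,h,a,"carrier frame",d[0]*np.cos(r)+d[1]*np.sin(r),-d[0]*np.sin(r)+d[1]*np.cos(r))
E
```

```text
[ 34. 179. 186.]
t9 540.3145141601562 -219.49911499023438 127.91365051269531 42.71177291870117 1.8499475717544556 carrier frame -0.7299053362705856 -71.29723529991715
[ 12. 122. 133.]
s9 538.20751953125 -217.4339141845703 129.26687622070312 41.6553840637207 0.9697773456573486 carrier frame -2.800536335854341 -69.19557690771396
```

Call:
{"op": "carry_out", "data": {
  "series": [
    {"grip":68,"x":0,"y":0,"z":28,"turn":0},
    {"grip":68,"x":0,"y":0,"z":28,"turn":0},
    {"grip":68,"x":0,"y":0,"z":23,"turn":0},
    {"grip":68,"x":0,"y":0,"z":8,"turn":0},
    {"grip":68,"x":0,"y":0,"z":4,"turn":0},
    {"grip":68,"x":0,"y":0,"z":0,"turn":0},
    {"grip":40,"x":0,"y":0,"z":0,"turn":0},
    {"grip":40,"x":0,"y":0,"z":0,"turn":0},
    {"grip":40,"x":0,"y":0,"z":0,"turn":0},
    {"grip":40,"x":0,"y":0,"z":0,"turn":0},
    {"grip":40,"x":0,"y":0,"z":0,"turn":0},
    {"grip":40,"x":0,"y":0,"z":0,"turn":0}
  ],
  "force": 30
}}

```text
time: 21.03
tcp_pos: [541.6, 158.4, 60.1]
tool_rot: [0.991, 0.133, 0.001, -0.0]
force: [-0.3, 0.5, 5.4]
width: 0.527
grip_force: 30.0
```

```bash
python3 - <<'E'
from h import *
st()
E
```

```text
t 21.03 tcp [541.62 158.41  60.08] yaw 15.30 tz [ 0.  0. -1.] F [-0.28  0.52  5.44] w 49.5 g 30.0 q6 1.47
```

Call:
{"op": "carry_out", "data": {
  "series": [
    {"grip":40,"x":0,"y":0,"z":-10,"turn":0},
    {"grip":40,"x":0,"y":0,"z":-25,"turn":0},
    {"grip":40,"x":0,"y":0,"z":-30,"turn":0},
    {"grip":40,"x":0,"y":0,"z":-30,"turn":0},
    {"grip":40,"x":0,"y":0,"z":-15,"turn":0},
    {"grip":40,"x":-2.9,"y":30,"z":0,"turn":0},
    {"grip":40,"x":-2.9,"y":30,"z":0,"turn":0},
    {"grip":40,"x":-2.9,"y":30,"z":0,"turn":0},
    {"grip":40,"x":-2.9,"y":30,"z":0,"turn":0},
    {"grip":40,"x":-2.9,"y":30,"z":0,"turn":0},
    {"grip":40,"x":-2.9,"y":30,"z":0,"turn":0},
    {"grip":40,"x":-2.9,"y":30,"z":0,"turn":0},
    {"grip":40,"x":-2.9,"y":30,"z":0,"turn":0},
    {"grip":40,"x":0,"y":0,"z":0,"turn":0.0832},
    {"grip":40,"x":0,"y":0,"z":0,"turn":0.0832},
    {"grip":40,"x":0,"y":0,"z":0,"turn":0.0832},
    {"grip":40,"x":0,"y":0,"z":20,"turn":0},
    {"grip":40,"x":0,"y":0,"z":20,"turn":0},
    {"grip":40,"x":0,"y":0,"z":20,"turn":0},
    {"grip":40,"x":0,"y":0,"z":10,"turn":0}
  ]
}}

```text
time: 22.7
tcp_pos: [579.3, -79.0, 96.7]
tool_rot: [1.0, 0.009, -0.002, -0.001]
force: [-0.7, 1.1, -1.3]
width: 0.525
grip_force: 30.0
```

Call:
{"op": "carry_out", "data": {
  "series": [
    {"grip":40,"x":0,"y":0,"z":0,"turn":0},
    {"grip":40,"x":0,"y":0,"z":0,"turn":0},
    {"grip":40,"x":0,"y":0,"z":0,"turn":0},
    {"grip":40,"x":0,"y":0,"z":0,"turn":0},
    {"grip":40,"x":0,"y":0,"z":0,"turn":0}
  ]
}}

```text
time: 23.12
tcp_pos: [582.3, -79.6, 100.2]
tool_rot: [1.0, 0.009, 0.001, 0.0]
force: [0.1, -0.0, -1.5]
width: 0.523
grip_force: 30.0
```

```bash
python3 - <<'E'
from h import *
go((582.6,-79.4,60),1.0)
E
```

```text
t 23.12 tcp [582.31 -79.61 100.17] yaw 1.00 tz [ 0. -0. -1.] F [ 0.09 -0.03 -1.51] w 49.1 g 30.0 q6 1.30
tool shift [ 0.21 -0.24 40.17] turn -1.4785411002200821e-05
```

Call:
{"op": "carry_out", "data": {
  "series": [
    {"grip":40,"x":0,"y":0,"z":5,"turn":0},
    {"grip":40,"x":0,"y":0,"z":5,"turn":0},
    {"grip":40,"x":0,"y":0,"z":5,"turn":0},
    {"grip":40,"x":0,"y":0,"z":5,"turn":0},
    {"grip":40,"x":0,"y":0,"z":5,"turn":0},
    {"grip":40,"x":0,"y":0,"z":5,"turn":0},
    {"grip":40,"x":0,"y":0,"z":5,"turn":0},
    {"grip":40,"x":0,"y":0,"z":5,"turn":0},
    {"grip":40,"x":0,"y":0,"z":0,"turn":0},
    {"grip":40,"x":0,"y":0,"z":0,"turn":0},
    {"grip":40,"x":0,"y":0,"z":0,"turn":0},
    {"grip":40,"x":0,"y":0,"z":0,"turn":0}
  ],
  "force": 20
}}

```text
time: 24.12
tcp_pos: [580.9, -79.4, 58.8]
tool_rot: [1.0, 0.009, -0.001, -0.0]
force: [-1.1, 0.2, -0.5]
width: 0.529
grip_force: 20.0
```

```bash
python3 - <<'E'
from h import *
go((582.6,-79.4,39),1.0)
E
```

```text
t 24.12 tcp [580.94 -79.36  58.8 ] yaw 1.00 tz [-0.  0. -1.] F [-1.13  0.17 -0.52] w 49.7 g 20.0 q6 1.30
tool shift [ 1.68  0.07 19.79] turn -2.2259980286702674e-05
```

Call:
{"op": "carry_out", "data": {
  "series": [
    {"grip":40,"x":0.5,"y":0,"z":4,"turn":0},
    {"grip":40,"x":0.5,"y":0,"z":4,"turn":0},
    {"grip":40,"x":0,"y":0,"z":4,"turn":0},
    {"grip":40,"x":0,"y":0,"z":4,"turn":0},
    {"grip":40,"x":0,"y":0,"z":2,"turn":0},
    {"grip":40,"x":0,"y":0,"z":1.5,"turn":0},
    {"grip":40,"x":0,"y":0,"z":0,"turn":0},
    {"grip":40,"x":0,"y":0,"z":0,"turn":0},
    {"grip":40,"x":0,"y":0,"z":0,"turn":0},
    {"grip":40,"x":0,"y":0,"z":0,"turn":0}
  ],
  "force": 15
}}

```text
time: 24.95
tcp_pos: [582.5, -79.5, 39.5]
tool_rot: [1.0, 0.009, 0.0, 0.0]
force: [0.3, 0.4, -0.5]
width: 0.53
grip_force: 15.0
```

```bash
python3 - <<'E'
from h import *
go((582.6,-79.4,39),1.0)
E
```

```text
t 24.95 tcp [582.49 -79.45  39.53] yaw 1.00 tz [ 0. -0. -1.] F [ 0.31  0.43 -0.48] w 49.8 g 15.0 q6 1.30
tool shift [ 0.11 -0.05  0.53] turn -6.6216373615164e-05
```

Call:
{"op": "carry_out", "data": {
  "series": [
    {"grip":58,"x":0,"y":0,"z":0,"turn":0},
    {"grip":58,"x":0,"y":0,"z":0,"turn":0},
    {"grip":58,"x":0,"y":0,"z":0,"turn":0},
    {"grip":58,"x":0,"y":0,"z":-6,"turn":0},
    {"grip":58,"x":0,"y":0,"z":-20,"turn":0},
    {"grip":58,"x":0,"y":0,"z":-35,"turn":0},
    {"grip":0,"x":0,"y":0,"z":-35,"turn":0},
    {"grip":0,"x":0,"y":0,"z":-15,"turn":0},
    {"grip":0,"x":-32,"y":14,"z":0,"turn":0},
    {"grip":0,"x":-32,"y":14,"z":0,"turn":0},
    {"grip":0,"x":-32,"y":14,"z":0,"turn":0},
    {"grip":0,"x":-32,"y":14,"z":0,"turn":0},
    {"grip":0,"x":-32,"y":14,"z":0,"turn":0},
    {"grip":0,"x":0,"y":0,"z":0,"turn":0},
    {"grip":0,"x":0,"y":0,"z":0,"turn":0},
    {"grip":0,"x":0,"y":0,"z":0,"turn":0},
    {"grip":0,"x":0,"y":0,"z":0,"turn":0},
    {"grip":0,"x":0,"y":0,"z":0,"turn":0},
    {"grip":0,"x":0,"y":0,"z":0,"turn":0}
  ]
}}

```text
time: 26.53
tcp_pos: [424.7, -151.9, 150.4]
tool_rot: [1.0, 0.009, 0.0, -0.0]
force: [0.8, 0.7, 0.5]
width: 0.003
grip_force: 0.0
```

```bash
python3 - <<'E'
from h import *
go((421,-150,57),1.0)
im=manip.read_camera("top"); cv2.imwrite("pics/t10.png",im)
s=manip.read_camera("scene"); cv2.imwrite("pics/s10.png",s)
a=cv2.resize(im[160:320,310:500],(380,320),interpolation=3); b=cv2.resize(s[225:345,160:320],(420,320),interpolation=3)
cv2.imwrite("pics/c10.png",np.hstack([a,b]))
g=s[:,:,1]
for y0 in(-80,-220):
    box=np.zeros_like(g); q=proj("scene",[[539.8+a,y0+b,50] for a,b in((78,33),(78,-33),(-74,-33),(-74,33))]); cv2.fillPoly(box,[np.int32(q)],255)
    m=((g>105)&(box>0)).astype(np.uint8); c=max(cv2.findContours(m,0,1)[0],key=cv2.contourArea)[:,0].astype(float)
    print(cv2.minAreaRect(at("scene",c,50)[:,:2].astype(np.float32)))
E
```

```text
t 26.53 tcp [ 424.69 -151.87  150.36] yaw 1.07 tz [ 0.  0. -1.] F [0.84 0.71 0.48] w 0.3 g 0.0 q6 1.05
tool shift [-3.67 -1.94 93.36] turn 0.0012281581111513278
((535.0692749023438, -77.583251953125), (128.52659606933594, 49.889686584472656), 0.8520613312721252)
((538.20751953125, -217.4339141845703), (129.26687622070312, 41.6553840637207), 0.9697773456573486)
```

View pics/c10.png

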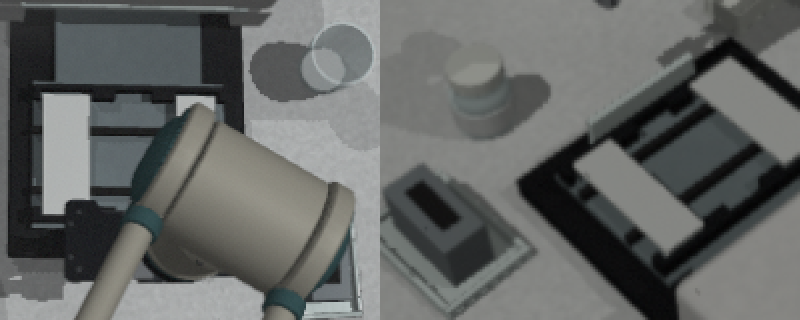

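The wide strip is flat in the left bed (left crop (65,155)), and the block stands in the dock. Next I bring the closed fingers down in front of the lip.

Call:
{"op": "carry_out", "data": {
  "series": [
    {"grip":0,"x":-3.7,"y":-2,"z":30,"turn":0},
    {"grip":0,"x":0,"y":0,"z":30,"turn":0},
    {"grip":0,"x":0,"y":0,"z":25,"turn":0},
    {"grip":0,"x":0,"y":0,"z":8,"turn":0},
    {"grip":0,"x":0,"y":0,"z":0,"turn":0},
    {"grip":0,"x":0,"y":0,"z":0,"turn":0},
    {"grip":0,"x":10,"y":0,"z":0,"turn":0},
    {"grip":0,"x":8,"y":0,"z":0,"turn":0},
    {"grip":0,"x":5,"y":0,"z":0,"turn":0},
    {"grip":0,"x":5,"y":0,"z":0,"turn":0},
    {"grip":0,"x":8,"y":0,"z":0,"turn":0},
    {"grip":0,"x":10,"y":0,"z":0,"turn":0},
    {"grip":0,"x":12,"y":0,"z":0,"turn":0},
    {"grip":0,"x":12,"y":0,"z":0,"turn":0},
    {"grip":0,"x":12,"y":0,"z":0,"turn":0},
    {"grip":0,"x":10,"y":0,"z":0,"turn":0}
  ]
}}

```text
time: 27.97
tcp_pos: [511.3, -148.6, 57.7]
tool_rot: [1.0, 0.009, -0.002, 0.0]
force: [-5.8, -1.6, 4.2]
width: 0.009
grip_force: 2.7
```

```bash
python3 - <<'E'
from h import *
go((645,-146.5,57),1.0)
im=manip.read_camera("top"); cv2.imwrite("pics/t11.png",im)
E
```

```text
t 27.97 tcp [ 511.32 -148.61   57.69] yaw 1.04 tz [-0. -0. -1.] F [-5.82 -1.58  4.21] w 0.9 g 2.7 q6 1.14
tool shift [133.69   0.31   0.28] turn 0.0006458888888044509
```

Contact and sliding look right (about 6 N). I'll push on to just short of the end.

Call:
{"op": "carry_out", "data": {
  "series": [
    {"grip":0,"x":12,"y":0,"z":0,"turn":0},
    {"grip":0,"x":12,"y":0,"z":0,"turn":0},
    {"grip":0,"x":12,"y":0,"z":0,"turn":0},
    {"grip":0,"x":12,"y":0,"z":0,"turn":0},
    {"grip":0,"x":12,"y":0,"z":0,"turn":0},
    {"grip":0,"x":12,"y":0,"z":0,"turn":0},
    {"grip":0,"x":12,"y":0,"z":0,"turn":0},
    {"grip":0,"x":12,"y":0,"z":0,"turn":0},
    {"grip":0,"x":10,"y":0,"z":0,"turn":0},
    {"grip":0,"x":8,"y":0,"z":0,"turn":0},
    {"grip":0,"x":5,"y":0,"z":0,"turn":0},
    {"grip":0,"x":0,"y":0,"z":0,"turn":0},
    {"grip":0,"x":0,"y":0,"z":0,"turn":0},
    {"grip":0,"x":0,"y":0,"z":0,"turn":0}
  ]
}}

```text
time: 29.18
tcp_pos: [632.1, -146.5, 57.6]
tool_rot: [1.0, 0.009, 0.001, 0.0]
force: [-0.9, 0.1, 0.8]
width: 0.004
grip_force: 0.0
```

```bash
python3 - <<'E'
from h import *
go((645,-146.5,57),1.0)
E
```

```text
t 29.18 tcp [ 632.05 -146.49   57.58] yaw 0.98 tz [ 0. -0. -1.] F [-0.91  0.15  0.81] w 0.4 g 0.0 q6 1.22
tool shift [12.94  0.23  0.61] turn -0.0002624443401894397
```

Call:
{"op": "carry_out", "data": {
  "series": [
    {"grip":0,"x":3,"y":0,"z":0,"turn":0},
    {"grip":0,"x":3,"y":0,"z":0,"turn":0},
    {"grip":0,"x":2,"y":0,"z":0,"turn":0},
    {"grip":0,"x":2,"y":0,"z":0,"turn":0},
    {"grip":0,"x":2,"y":0,"z":0,"turn":0},
    {"grip":0,"x":1,"y":0,"z":0,"turn":0},
    {"grip":0,"x":1,"y":0,"z":0,"turn":0},
    {"grip":0,"x":0,"y":0,"z":0,"turn":0},
    {"grip":0,"x":0,"y":0,"z":0,"turn":0}
  ]
}}

```text
time: 29.93
tcp_pos: [643.1, -146.3, 57.5]
tool_rot: [1.0, 0.009, -0.002, -0.0]
force: [-6.6, 0.0, 6.7]
width: 0.004
grip_force: 3.7
```

```bash
python3 - <<'E'
from h import *
st()
E
```

```text
t 29.93 tcp [ 643.15 -146.25   57.52] yaw 1.02 tz [-0.  0. -1.] F [-6.62  0.02  6.74] w 0.4 g 3.7 q6 1.23
```

Call:
{"op": "carry_out", "data": {
  "series": [
    {"grip":0,"x":1,"y":0,"z":0,"turn":0},
    {"grip":0,"x":1,"y":0,"z":0,"turn":0},
    {"grip":0,"x":1,"y":0,"z":0,"turn":0},
    {"grip":0,"x":0,"y":0,"z":0,"turn":0},
    {"grip":0,"x":0,"y":0,"z":0,"turn":0}
  ]
}}

```text
time: 30.35
tcp_pos: [643.2, -146.3, 57.5]
tool_rot: [1.0, 0.009, -0.005, -0.0]
force: [-11.8, -1.0, 8.6]
width: 0.008
grip_force: 6.3
```

```bash
python3 - <<'E'
from h import *
st()
E
```

```text
t 30.35 tcp [ 643.19 -146.28   57.52] yaw 1.03 tz [-0.01  0.   -1.  ] F [-11.8   -0.98   8.59] w 0.8 g 6.3 q6 1.23
```

Call:
{"op": "carry_out", "data": {
  "series": [
    {"grip":0,"x":2,"y":0,"z":0,"turn":0},
    {"grip":0,"x":2,"y":0,"z":0,"turn":0},
    {"grip":0,"x":0,"y":0,"z":0,"turn":0},
    {"grip":0,"x":0,"y":0,"z":0,"turn":0}
  ]
}}

```text
time: 30.68
tcp_pos: [643.2, -146.2, 57.6]
tool_rot: [1.0, 0.009, -0.009, -0.0]
force: [-19.8, -1.2, 13.7]
width: 0.004
grip_force: 9.8
```

Call:
{"op": "carry_out", "data": {
  "series": [
    {"grip":0,"x":-8,"y":0,"z":0,"turn":0},
    {"grip":0,"x":-20,"y":0,"z":0,"turn":0},
    {"grip":0,"x":-35,"y":0,"z":0,"turn":0},
    {"grip":0,"x":-35,"y":0,"z":-25,"turn":0},
    {"grip":0,"x":-35,"y":0,"z":-35,"turn":0},
    {"grip":0,"x":-35,"y":0,"z":-35,"turn":0},
    {"grip":0,"x":-35,"y":20,"z":-20,"turn":0},
    {"grip":0,"x":-25,"y":30,"z":0,"turn":0},
    {"grip":0,"x":0,"y":35,"z":0,"turn":0},
    {"grip":0,"x":0,"y":35,"z":0,"turn":0},
    {"grip":0,"x":-10,"y":35,"z":0,"turn":0},
    {"grip":0,"x":-25,"y":35,"z":0,"turn":0},
    {"grip":0,"x":-25,"y":35,"z":0,"turn":0},
    {"grip":0,"x":-25,"y":35,"z":0,"turn":0},
    {"grip":0,"x":-25,"y":35,"z":0,"turn":0},
    {"grip":0,"x":-10,"y":25,"z":0,"turn":0},
    {"grip":0,"x":0,"y":0,"z":0,"turn":0},
    {"grip":0,"x":0,"y":0,"z":0,"turn":0}
  ]
}}

```text
time: 32.18
tcp_pos: [327.8, -468.4, 159.0]
tool_rot: [1.0, 0.007, 0.001, 0.001]
force: [0.8, -0.3, -0.2]
width: 0.005
grip_force: 0.0
```

```bash
python3 - <<'E'
from h import *
st()
im=manip.read_camera("top"); cv2.imwrite("pics/t12.png",im)
s=manip.read_camera("scene")
cv2.imwrite("pics/c12.png",np.hstack([cv2.resize(im[90:350,60:510],(450,260)),cv2.resize(s[140:400,100:440],(340,260))]))
g=im[:,:,1].astype(float); c0=int(proj("top",[658,-146.5,68])[0,0])
r0=int(proj("top",[658,-146.5,68])[0,1]); print(c0,r0,g[r0-8:r0+14,c0-15].round())
E
```

```text
t 32.18 tcp [ 327.82 -468.36  158.98] yaw 0.83 tz [ 0. -0. -1.] F [ 0.78 -0.27 -0.23] w 0.5 g 0.0 q6 0.47
375 180 [ 37.  34.  38.  34.  35.  37.  72. 171. 185. 166.  92.  80.  78.  76.
  75.  34.  27.  30.  33.  31.  29.  28.]
```

View pics/c12.png

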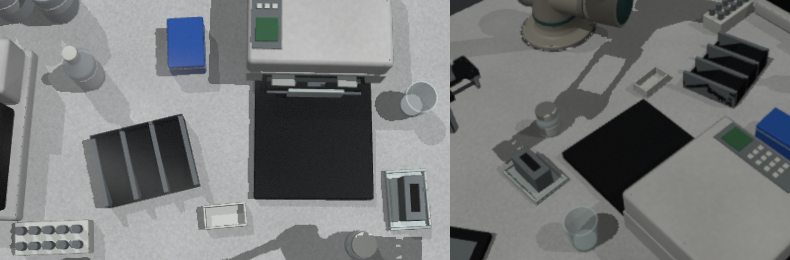

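The carrier is home: the lip sits at row 180, about 200 mm of travel. The rack is empty, the block stands in its dock, and the bystanders are where they were. I'm handing in the job.

```bash
python3 -c "
from bench import manip
print(manip.close_job())"
```

```text
the job is handed in; nothing more can be done
None
```

The block stands in its dock, the medium and wide strips (the only two present) are seated in their beds, the carrier is pushed fully home against its stop, and the job is handed in.

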